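# Nip a ceramic tile in the side-lay clamp

### The arm

A 6-joint arm with a two-finger parallel gripper is mounted at the origin on the work surface. World frame = base frame: x ahead of the robot, y to its left, z up, the work surface at z = 0. Lengths are in mm, angles in rad, forces in N, time in s.
With the tool pointing down it reaches from about 350 to 875 mm from the base axis. Payload 4.2 kg.
Tool frame: the origin (TCP) lies midway between the tips of the shut fingers; the grasp point (between the pads) lies 19 mm behind it; z points along the fingers, y is the line along which they close (so a half turn about z gives the same grasp; the last joint's range is limited). The gripper opens to 85 mm and grips with 20 to 120 N. Pads are 22 mm wide; open, the fingers measure 114 mm over their backs; the gripper's body (76 mm by 85 mm) begins 54 mm behind the grasp point. The pads swing forward as they close: fully open they stand 13 mm farther back than shut.
Start: joints at [1.57, 0.385, 0.008, 0, -1.194, -0.259], TCP at [160.523, 604.013, 231.312] pointing down, gripper open.
Joint ranges: [-3.14, 3.14], [-1.21, 2.06], [-1.07, 1.41], [-3.16, 2.05], [-2.99, -0.16], [-3.1, 3.1]. Speed limits (rad/s): [2.79, 2.79, 3.14, 3.14, 3.14, 3.14].

### API

Orientations are given as a unit quaternion [x, y, z, w].
In Python, from bench import read_state, get_image, job_done gives the robot as it stands.
- The arm moves only by the shell command python3 -m jog 'ROWS'. ROWS is JSON, a list of rows, each a list of 3 entries, a list of its own where there are three numbers: the shift along the world's x, y, z scaled (see below), then the turn, a rotation vector about the world's x, y, z scaled (see below), then the gripper's target within -1 to 1 (shut at 1, half-way at 0, fully open at -1). In form: [[[x, y, z], [wx, wy, wz], claw], ...]. A call has 1 to 20 rows; each row is the pose to reach, as a shift and turn from the pose commanded when the call began; what a row does not reach only later rows make up. The controller multiplies each number of a shift by 10 cm and each number of a turn by 120 degrees. A row lasts 1/10 s, in which the tool goes at most 50 mm and 8.59 degrees, less where a joint would pass 70% of its speed; a pose out of reach is approached as far as the arm can. A call with a number of a shift or a turn outside -1 to 1 is refused whole. A call with a gripper value outside its range is refused whole. The fingers move at their own pace and stop on an object; the grip force is fixed at half the most. Time passes only in rows, so rows that repeat a pose let the fingers close. It gives the time, the measured TCP pose, the force, the opening and the grip force at its end, in the units of the state.
- read_state(): the state, without advancing time (a new reading comes with each control period).
- get_image(name): name is "scene" or "side" or "wrist"; returns a dict with "frame" (384x512x3 uint8, red, green, blue), "range_z" (384x512 float32, mm along the optical axis (not along the pixel's ray), 0 where there is no reading), "fx", "fy", "cx", "cy" (pixels), "R" (3x3) and "t" (3): a world point X has camera coordinates R X + t. Camera axes: x right, y down, z forward; pixel columns grow to the right and rows downward; lengths in mm; the calibration is good to about 2 mm. The wrist camera is an equidistant fisheye: a pixel r from the principal point sees the ray r / f radians off the axis. A picture is of the moment at which its call begins.
- job_done(): hands the job in; it is judged then, once.
The state is a dict: "clock": time; "joints": joint angles; "joint_vel": joint speeds; "joint_efforts": joint torques, N m; "position": TCP position; "ee_rot": TCP orientation; "contact_force": force on the tool from outside, world axes, zero at the start; "wrist_torque": the same for the moment, N m; "gripper_width": finger opening in mm; "grasp_force": force on a finger pad.
Only numpy, scipy, OpenCV 4.12 (cv2) and the standard library are available. Lean on these libraries where they do the work, as an engineer would, in place of code of your own. Each camera call takes 0.05 s, during which the arm holds its last target. There are 200 camera calls.

### The job

Ready the ceramic tile for printing: turn only the outer ring of the clamp's double knob clockwise (seen from above), regripping as needed, until the sprung shoe has pushed the tile square against the aluminium fence and nips it there lightly with about 6 newtons, which is the plunger pushed in by about 10 mm. The tile is brittle, so never press it with more than 12 newtons; leave the inner knob as it is set, do not touch the tile, and do not disturb the other things.

Things in the scene. Friction and masses are not known exactly. Their poses are not given: they have to be found in the camera images.
- board: plywood register board, 320 mm (x) by 440 mm (y) by 18 mm, fixed; origin at the centre of its underside. A grey clamp housing (84 x 80 mm, top 48 mm above the table) sits at its y = -150 mm and pushes the tile along +y. Across the tile's +y side stands an adjustable aluminium fence, 160 mm long, 14 mm high, its face somewhere 52 to 68 mm from the board's centre (not measured).
- ring_mid (a point): centre (on the axis, half-way up) of the clamp's OUTER ring: black, fluted, 56 mm diameter, 24 mm tall, upright axis. Its underside is 14 mm above the housing's top, so fingers may straddle it from above with their tips up to 24 mm below this point. Grip it across its diameter in any direction.
- outer_ring (a joint): turn of the outer ring, rad: 0 = clamp fully back (the start), grows clockwise from above, 3.9 at most. Each rad moves the clamp's carriage 14 mm towards the tile. It is stiff (0.25 N m) and stays where it is left. The shoe's face starts 67 mm from the board's centre on the -y side.
- inner_mark (a point): tip of the white pointer on top of the INNER knob (fine setting), a grey knob 24 mm in diameter with a bar grip, on the same axis, standing 23 mm above the ring's top; the point is 10 mm off the axis. It turns easily and must not be turned.
- plunger (a joint): how far the sprung brass plunger is pushed into the carriage, m: 0 = free, 0.026 = bottomed. Spring 600 N/m, so 0.010 means 6 N. Brass rod 10 mm thick between steel carriage and rubber shoe, 30 mm of it bare when free, less as it is pushed in.
- shoe: black rubber shoe, 50 mm wide, 16 mm high, 8 mm thick, on the plunger's end; origin at the centre of the face that meets the tile. Its force on the tile is the nip.
- tile: white ceramic tile, 150 mm (x) by 100 mm (y) by 8 mm, about 0.2 kg, loose on the board between shoe and fence, a little askew; origin at the centre of its underside. Sliding, it drags on the board with up to about 2 N, which pushes the plunger in by up to 3 mm before the tile has reached the fence.
- ink_pot_mid (a point): small capped white ink pot, 52 mm diameter, 62 mm tall, standing on the board beside the tile (away from the robot); point at half height; bystander, leave alone
- tape_roll_mid (a point): roll of tape, 60 mm diameter, 18 mm high, lying on the board beside the tile (robot's side); point at half height; bystander, leave alone
- ink_knife_mid (a point): spatula-like ink knife, 200 mm, lying on the table; point at half height; bystander, leave alone
- mug_mid (a point): blue mug, 80 mm diameter, 90 mm tall; point at half height; bystander, leave alone
- loupe_mid (a point): magnifier, 44 mm diameter, 40 mm tall; point at half height; bystander, leave alone
- wash_bottle_mid (a point): white wash bottle, 66 mm diameter, 150 mm tall; point at half height; bystander, leave alone
Mind the look-alikes: they are no part of the job. Of the things like the tile, leave any that is orange or purple; of the rest the larger one is meant.

How it is judged (in metres and radians):
At the end, for the whole second after the job is handed in: The tile lies still and square (within 0.03 rad of the board), nipped between shoe and fence with 3.8 to 9 N (plunger in by 6.3 to 15 mm), the inner knob's pointer within 2 mm of where it was (contact force between shoe and tile between 3.8 and 9 N and value of joint plunger between 0.0063 and 0.015 m and angle between the x axis of tile and the x axis of board, either way round below 0.03 rad and linear speed of tile below 0.005 m/s and distance of inner_mark from where it was at the start of the episode below 0.002 m); the robot touches nothing.
It fails at once if the tile is pressed by the shoe with more than 12 N (contact force between shoe and tile above 12 N).
It fails at once if the inner knob is turned (its pointer moves more than 2 mm) (distance of inner_mark from where it was at the start of the episode above 0.002 m).
It fails at once if the robot touches the tile (contact force between any of the fingers, the arm and tile above 0.5 N).
It fails at once if a bystander is moved more than 20 mm (distance of any of ink_pot_mid, tape_roll_mid, ink_knife_mid, mug_mid, loupe_mid, wash_bottle_mid from where it was at the start of the episode above 0.02 m).
It also fails if it takes over 54 s, if anything falls off the work surface, if the arm or the gripper's body presses on something with over 40 N, if the wrist force passes 120 N, or if a joint passes its speed limit or range.

## Working session

There is one attempt and no reset: what is moved stays moved. The work goes in short steps, Python scripts to look and compute and a shell command to move; the robot and the scene stay as the last step left them, time stands still between calls to the robot, and variables do not carry over. Pictures are saved under pics/ and viewed, at most 10 in all, crops included, and the job is handed in when it is done.

```bash
mkdir -p pics
cat > h.py <<'E'
import cv2,numpy as np
from bench import *
def P(im,u,v,z=None):
    R=np.array(im['R']);t=np.array(im['t'])
    d=np.array([(u-im['cx'])/im['fx'],(v-im['cy'])/im['fy'],1.])
    if z is None:
        zz=im['range_z'][int(v),int(u)]; return R.T@(d*zz-t)
    o=-R.T@t; r=R.T@d; return o+r*(z-o[2])/r[2]
def proj(im,X):
    c=np.array(im['R'])@np.array(X)+np.array(im['t']); return im['fx']*c[0]/c[2]+im['cx'],im['fy']*c[1]/c[2]+im['cy']
E
python3 - <<'E'
from h import *
import pickle
a=get_image('scene');b=get_image('side')
pickle.dump((a,b),open('im0.pkl','wb'))
for n,i in(('scene',a),('side',b)):
    cv2.imwrite(f'pics/{n}0.png',cv2.resize(i['frame'][:,:,::-1],(800,600),interpolation=cv2.INTER_CUBIC))
s=read_state();print(s)
E
```

```text
{'clock': 0.1, 'joints': array([ 1.56958941e+00,  3.85450744e-01,  6.78252930e-03, -4.61726325e-04,
       -1.19402990e+00, -2.58593908e-01]), 'joint_vel': array([ 7.53629439e-04, -1.62589094e-03,  3.85398046e-03,  1.99952153e-03,
        3.39166844e-05, -6.39546188e-04]), 'joint_efforts': array([-8.46679177e-05, -3.93321025e+01,  1.88927847e+01,  4.19783100e+00,
       -2.60120098e-03,  1.87487913e-06]), 'position': array([160.4006864 , 603.52150098, 230.3523229 ]), 'ee_rot': array([ 9.91563295e-01, -1.29619759e-01, -9.07783263e-05,  9.70571474e-04]), 'contact_force': array([0.02765392, 0.491188  , 0.12715395]), 'wrist_torque': array([-0.0415248 ,  0.01116582,  0.00703837]), 'grasp_force': 0.0, 'gripper_width': 85.54142640392914}
```

View pics/scene0.png

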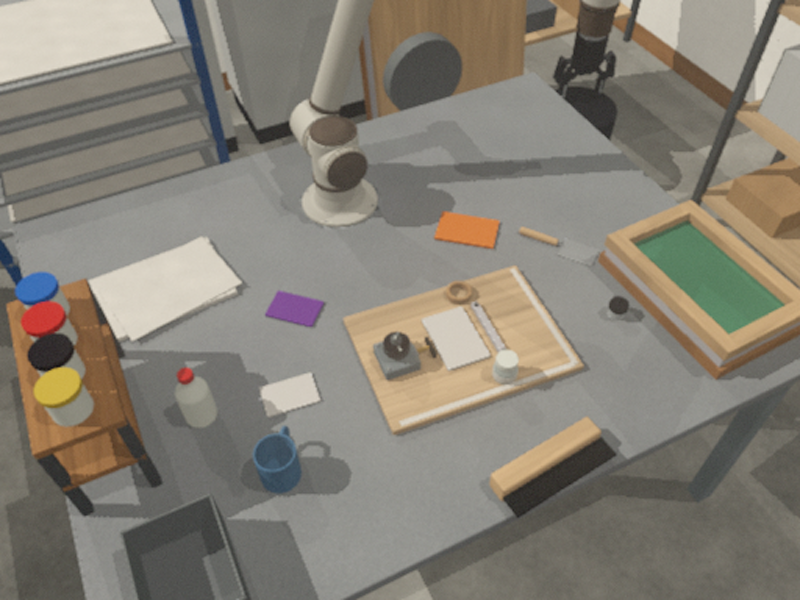

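View pics/side0.png

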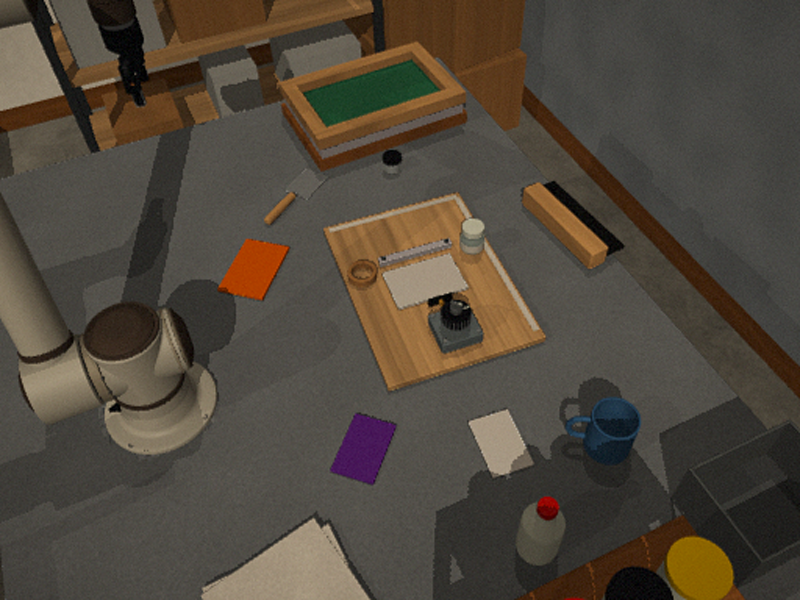

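Scene view: the clamp's knob is at (397,345) and its housing at (397,358). Tile candidates are the white one on the board (456,337), a white one on the table (290,394), orange (468,230) and purple (295,308). The larger white one, lying on the board between shoe and fence, is the one meant. I'll confirm this in an enlarged crop.

Run:
```python
from h import *
import pickle
a,b=pickle.load(open('im0.pkl','rb'))
A=cv2.resize(a['frame'][165:280,215:380,::-1],None,fx=4.8,fy=4.8,interpolation=cv2.INTER_CUBIC)
B=cv2.resize(b['frame'][120:255,205:355,::-1],None,fx=4,fy=4,interpolation=cv2.INTER_CUBIC)
cv2.imwrite('pics/cA.png',A);cv2.imwrite('pics/cB.png',B)
k=.64
for n,im,pts in(('scene',a,[(345,322),(518,270),(397,340)]),('side',b,[(325,230),(457,195),(390,388),(545,338),(457,308)])):
    for u,v in pts: print(n,u,v,P(im,u*k,v*k).round())
```

```text
scene 345 322 [ 390. -149.    1.]
scene 518 270 [438. 284.  15.]
scene 397 340 [561. -97. 105.]
side 325 230 [424. 275.  18.]
side 457 195 [735. 251.  16.]
side 390 388 [ 391. -153.   11.]
side 545 338 [ 704. -178.   13.]
side 457 308 [ 550. -104.  103.]
```

View pics/cA.png

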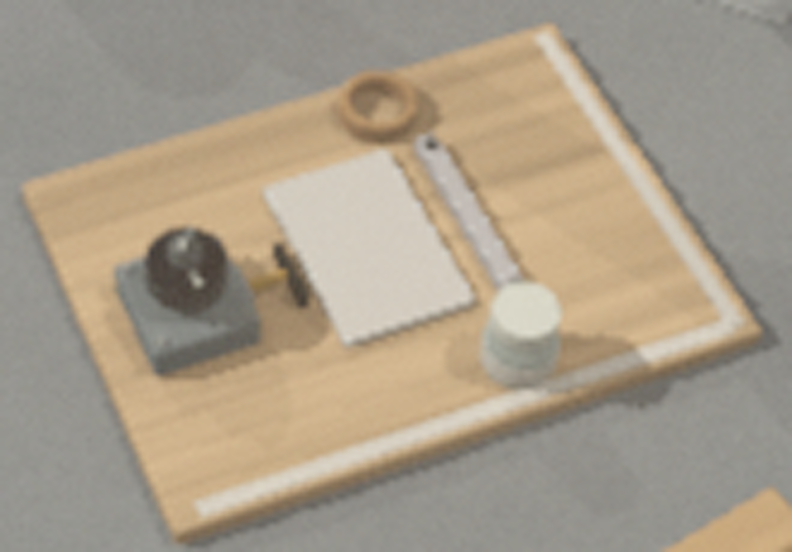

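View pics/cB.png

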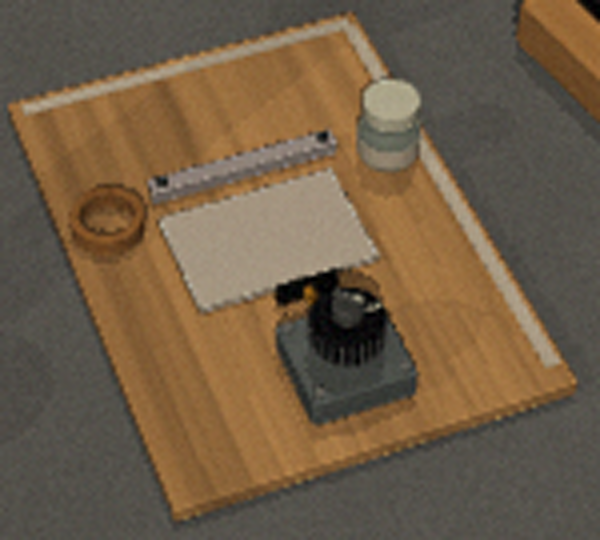

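The crops show the white tile on the board, between the rubber shoe (crop A, 290,275) and the fence (470,210). It is the larger white one, so it is the target. Next I'll measure the ring axis, board yaw and fence face.

```bash
cat >> h.py <<'E'
def cloud(im):
    v,u=np.nonzero(im['range_z']>0);z=im['range_z'][v,u]
    c=np.stack([(u-im['cx'])/im['fx']*z,(v-im['cy'])/im['fy']*z,z],1)
    return (c-np.array(im['t']))@np.array(im['R']), im['frame'][v,u].astype(int),u,v
E
python3 - <<'E'
from h import *
import pickle
from scipy.optimize import least_squares
ims=pickle.load(open('im0.pkl','rb'))
k=.64
# board corners on top z=18 : crops
sA=lambda x,y:(215+x/4.8,165+y/4.8); sB=lambda x,y:(205+x/4,120+y/4)
a,b=ims
cs=[[P(a,*sA(*p),18)[:2] for p in[(25,187),(555,27),(762,330),(180,540)]],
    [P(b,*sB(*p),18)[:2] for p in[(175,515),(10,105),(350,15),(577,382)]]]
for c in cs:
    c=np.array(c);print(c.round(1).tolist(),c.mean(0).round(1))
    X=np.r_[ c[3]-c[0], ], c[2]-c[1]; Y=c[1]-c[0],c[2]-c[3]
    print('yaw',[np.arctan2(x[1],x[0]).round(3) for x in X],[np.arctan2(-y[0],y[1]).round(3) for y in Y],'len',[np.linalg.norm(x).round(1) for x in (*X,*Y)])
c0=np.mean(np.array(cs),(0,1))
for n,im in zip('AB',ims):
    p,f,u,v=cloud(im)
    d=np.hypot(*(p[:,:2]-[552,-101]).T)
    m=(d<38)&(p[:,2]>64)&(p[:,2]<84); q=p[m]
    r=least_squares(lambda x:np.hypot(q[:,0]-x[0],q[:,1]-x[1])-27.5,[552,-101],loss='soft_l1')
    print(n,m.sum(),r.x.round(1),np.abs(r.fun).mean().round(2))
    m=(d<35)&(p[:,2]>103); print('knob top',m.sum(),p[m].mean(0).round(1))
# edges: fence base corners, tile corners, z at tops
for n,pts,z in(('fenceTop near edge A',[(418,148),(497,285)],32),('tileA',[(265,187),(390,152),(475,300),(347,343)],26)):
    print(n,[P(a,*sA(*p),z)[:2].round(1).tolist() for p in pts])
for n,pts,z in(('fence top near B',[(152,190),(336,145)],32),('tileB',[(205,310),(160,222),(332,170),(380,260)],26)):
    print(n,[P(b,*sB(*p),z)[:2].round(1).tolist() for p in pts])
E
```

```text
[[392.9, -150.9], [429.2, 284.9], [740.4, 260.2], [710.5, -176.6]] [568.3  54.4]
yaw [np.float64(-0.081), np.float64(-0.079)] [np.float64(-0.083), np.float64(-0.068)] len [np.float64(318.6), np.float64(312.2), np.float64(437.3), np.float64(437.8)]
[[386.5, -157.3], [424.4, 279.8], [736.0, 253.9], [704.0, -179.4]] [562.7  49.2]
yaw [np.float64(-0.07), np.float64(-0.083)] [np.float64(-0.086), np.float64(-0.074)] len [np.float64(318.3), np.float64(312.7), np.float64(438.7), np.float64(434.5)]
A 69 [550.4 -93.5] 1.75
knob top 20 [552.9 -95.7 108.7]
B 100 [550.8 -96.4] 2.0
knob top 28 [550.1 -97.5 107.6]
fenceTop near edge A [[499.0, 120.8], [633.1, 108.2]]
tileA [[477.5, 4.8], [489.0, 103.1], [633.9, 90.4], [626.3, -7.7]]
fence top near B [[490.4, 124.7], [646.4, 105.0]]
tileB [[479.7, -2.5], [484.4, 95.3], [633.5, 86.3], [623.9, -16.0]]
```

```bash
for i in 1; do
python3 -m jog '[[[0.28,-0.5,0],[0,0,0],-1],[[0.56,-1,0],[0,0,0],-1],[[0.56,-1,0],[0,0,0],-1]]'
python3 -m jog '[[[0.28,-0.5,0],[0,0,0],-1],[[0.56,-1,0],[0,0,0],-1],[[0.56,-1,0],[0,0,0],-1]]'
python3 -m jog '[[[0.28,-0.5,0],[0,0,0],-1],[[0.56,-1,0],[0,0,0],-1],[[0.56,-1,0],[0,0,0],-1]]'
done; python3 -c "
from bench import *;s=read_state();print(s['clock'],s['joints'].round(2),s['position'].round(),s['ee_rot'].round(3))"
```

```text
clock: 0.4
position: [217.6, 500.1, 231.0]
ee_rot: [0.991, -0.131, -0.0, 0.001]
contact_force: [-0.5, 0.5, 1.4]
gripper_width: 85.4
grasp_force: 0.0
clock: 0.7
position: [273.4, 400.5, 231.2]
ee_rot: [0.991, -0.131, -0.0, 0.001]
contact_force: [-0.1, 0.6, 0.7]
gripper_width: 85.5
grasp_force: 0.0
clock: 1.0
position: [329.2, 301.2, 231.2]
ee_rot: [0.991, -0.131, -0.0, 0.0]
contact_force: [0.9, 0.5, -0.2]
gripper_width: 85.1
grasp_force: 0.0
1.0 [ 1.11  0.08 -0.4  -0.   -1.09  0.2 ] [329. 301. 231.] [ 0.991 -0.131 -0.     0.   ]
```

```bash
python3 -m jog '[[[0.28,-0.5,0],[0,0,0],-1],[[0.56,-1,0],[0,0,0],-1],[[0.56,-1,0],[0,0,0],-1]]'>/dev/null
python3 -m jog '[[[0.28,-0.5,0],[0,0,0],-1],[[0.56,-1,0],[0,0,0],-1],[[0.56,-1,0],[0,0,0],-1]]' >/dev/null
python3 -m jog '[[[0.28,-0.5,0],[0,0,0],-1],[[0.56,-1,0],[0,0,0],-1],[[0.56,-1,0],[0,0,0],-1]]' >/dev/null
python3 -m jog '[[[0.28,-0.5,0],[0,0,0],-1],[[0.55,-0.98,0],[0,0,0],-1],[[0.55,-0.98,0],[0,0,0],-1],[[0.55,-0.98,0],[0,0,0],-1]]'
python3 - <<'E'
from h import *
s=read_state();print(s['clock'],s['joints'].round(2),s['position'].round(1),s['contact_force'])
w=get_image('wrist')
import pickle;pickle.dump((w,s),open('w1.pkl','wb'))
print(w['fx'],w['cx'],w['cy'],np.array(w['R']).round(3).tolist(),w['t'])
cv2.imwrite('pics/w1.png',cv2.resize(w['frame'][:,:,::-1],(800,600),interpolation=cv2.INTER_CUBIC))
E
```

```text
clock: 2.3
position: [552.5, -95.1, 230.2]
ee_rot: [0.991, -0.131, -0.001, 0.0]
contact_force: [-0.7, -0.1, -0.3]
gripper_width: 85.4
grasp_force: 0.0
2.3 [ 0.12  0.28 -0.15 -0.   -1.14  1.19] [552.5 -95.1 230.2] [-0.72417826 -0.0744079  -0.30158898]
297.3186396354542 254.94257727645063 192.40265366233228 [[-0.26, -0.966, 0.001], [-0.931, 0.251, 0.266], [-0.257, 0.068, -0.964]] [ 51.58354086 503.76056968 526.01498774]
```

View pics/w1.png

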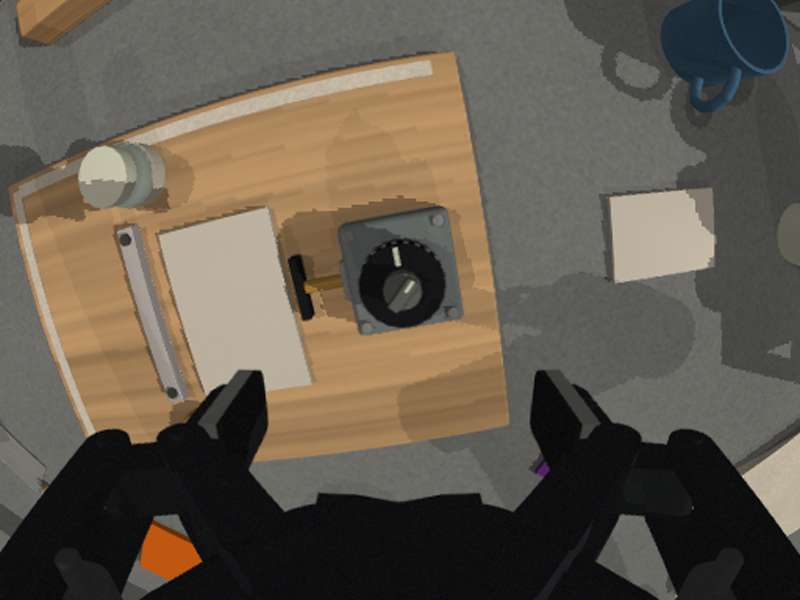

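The wrist view shows the ring circle (358–446, 239–328), the inner knob at (403,292) with its white pointer, and a white index mark on the ring at (396,257). The shoe's face is at x≈296, the tile corners are (160,234), (268,208), (312,383) and (205,398), and the fence face runs from (138,228) to (183,393).

```bash
cat >> h.py <<'E'
def W(w,x,y,z,k=.64):
    u,v=x*k-w['cx'],y*k-w['cy'];r=np.hypot(u,v);th=r/w['fx']
    d=np.array([np.sin(th)*u/r,np.sin(th)*v/r,np.cos(th)])
    R=np.array(w['R']);o=-R.T@np.array(w['t']);q=R.T@d
    return o+q*(z-o[2])/q[2]
E
python3 - <<'E'
from h import *
import pickle
w,s=pickle.load(open('w1.pkl','rb'))
f=lambda z,*ps:np.array([W(w,*p,z)[:2] for p in ps])
print('ring edge mean',f(86,(358,284),(446,284),(402,239),(402,328)).round(1).tolist())
print('knob',f(105,(403,292)).round(1),'idx',f(86,(396,257)).round(1))
H=f(48,(341,219),(444,208),(462,320),(360,334));print('housing',H.round(1).tolist(),H.mean(0).round(1))
c=f(18,(456,52),(508,425));print('board -y corners',c.round(1).tolist())
T=f(26,(160,234),(268,208),(312,383),(205,398));print('tile',T.round(1).tolist(),T.mean(0).round(1))
F=f(32,(138,228),(183,393));print('fence near top edge',F.round(1).tolist())
S=f(34,(293,258),(307,318));print('shoe top face',S.round(1).tolist())
d=(c[1]-c[0])*-1;yaw=np.arctan2(d[1],d[0]);print('yaw',yaw)
for y0 in(yaw,-.078):
    Y=np.array([-np.sin(y0),np.cos(y0)])
    for n,q in(('board',c),('H',H.mean(0)),('tile',T),('F',F),('S',S)): print(n,(q@Y).round(1))
E
```

```text
ring edge mean [[558.2, -70.4], [543.6, -124.5], [578.7, -104.9], [522.4, -89.8]]
knob [[550.4 -97.7]] idx [[568.7 -98.3]]
housing [[598.7, -66.2], [587.3, -137.9], [504.2, -131.2], [513.3, -55.4]] [550.9 -97.7]
board -y corners [[700.4, -180.7], [385.3, -152.4]]
tile [[630.7, 86.2], [621.7, -11.1], [474.9, 0.0], [482.9, 101.9]] [552.5  44.3]
fence near top edge [[641.9, 101.7], [494.2, 117.9]]
shoe top face [[579.9, -20.7], [532.0, -16.6]]
yaw -0.08955807729749532
board [-117.3 -117.3]
H -48.0
tile [142.3  44.6  42.5 144.7]
F [158.7 161.7]
S [31.3 31.1]
board [-125.6 -121.9]
H -54.5
tile [135.1  37.4  37.  139.2]
F [151.4 156.1]
S [24.6 24.9]
```

```bash
python3 -m jog '[[[-0.02,-0.025,-0.4],[0,0,0],-1],[[-0.02,-0.025,-0.8],[0,0,0],-1],[[-0.02,-0.025,-1],[0,0,0],-1],[[-0.02,-0.025,-1],[0,0,0],-1]]'
python3 -m jog '[[[0,0,-0.2],[0,0,0],-1],[[0,0,-0.4],[0,0,0],-1],[[0,0,-0.6],[0,0,0],-1],[[0,0,-0.75],[0,0,0],-1],[[0,0,-0.75],[0,0,0],-1],[[0,0,-0.75],[0,0,0],-1]]'
python3 - <<'E'
from h import *
w=get_image('wrist')
cv2.imwrite('pics/w2.png',w['frame'][:,:,::-1])
E
```

```text
clock: 2.75
position: [546.9, -94.9, 128.4]
ee_rot: [0.992, -0.129, -0.004, 0.0]
contact_force: [-0.7, 0.5, 0.3]
gripper_width: 85.4
grasp_force: 0.0
clock: 3.35
position: [550.7, -95.7, 57.9]
ee_rot: [0.992, -0.129, 0.001, -0.0]
contact_force: [0.4, 0.3, 1.2]
gripper_width: 85.7
grasp_force: 0.0
```

View pics/w2.png

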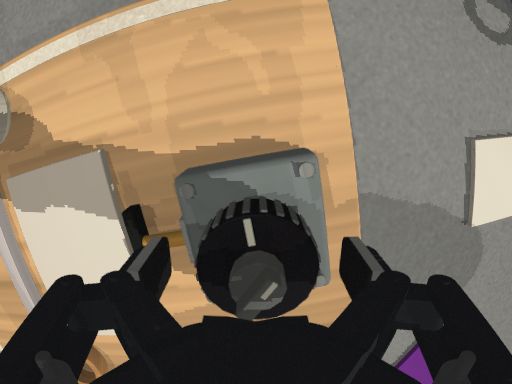

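The ring is centred between the open fingers (ring centre x≈258, finger midline ≈253). Now lowering 4 mm and closing.

```bash
python3 -m jog '[[[0,-0.015,-0.04],[0,0,0],-1],[[0,-0.015,-0.04],[0,0,0],-1],[[0,-0.015,-0.04],[0,0,0],1],[[0,-0.015,-0.04],[0,0,0],1],[[0,-0.015,-0.04],[0,0,0],1],[[0,-0.015,-0.04],[0,0,0],1],[[0,-0.015,-0.04],[0,0,0],1],[[0,-0.015,-0.04],[0,0,0],1],[[0,-0.015,-0.04],[0,0,0],1],[[0,-0.015,-0.04],[0,0,0],1]]'
```

```text
clock: 4.4
position: [550.3, -96.8, 53.2]
ee_rot: [0.992, -0.129, 0.001, -0.001]
contact_force: [-1.5, 6.2, 4.3]
gripper_width: 54.5
grasp_force: 63.0
```

```bash
python3 -m jog '[[[0,0,0],[0,0,-0.05],1],[[0,0,0],[0,0,-0.1],1],[[0,0,0],[0,0,-0.15],1],[[0,0,0],[0,0,-0.2],1],[[0,0,0],[0,0,-0.25],1],[[0,0,0],[0,0,-0.3],1],[[0,0,0],[0,0,-0.35],1],[[0,0,0],[0,0,-0.4],1],[[0,0,0],[0,0,-0.45],1],[[0,0,0],[0,0,-0.5],1],[[0,0,0],[0,0,-0.5],1],[[0,0,0],[0,0,-0.5],1]]'
python3 - <<'E'
from h import *
print(read_state()['wrist_torque'],read_state()['joints'].round(2))
w=get_image('wrist');s=get_image('side')
cv2.imwrite('pics/w3.png',np.hstack([w['frame'][:,:,::-1][40:,:430],cv2.resize(s['frame'][120:255,230:355,::-1],(318,344),interpolation=cv2.INTER_CUBIC)]))
E
```

```text
clock: 5.6
position: [549.8, -97.3, 53.2]
ee_rot: [0.794, -0.608, 0.0, -0.001]
contact_force: [-2.1, 3.7, 5.8]
gripper_width: 54.9
grasp_force: 63.2
[ 1.13201647  0.50895323 -0.22344626] [ 0.11  0.47 -0.38 -0.   -0.73  0.15]
```

View pics/w3.png

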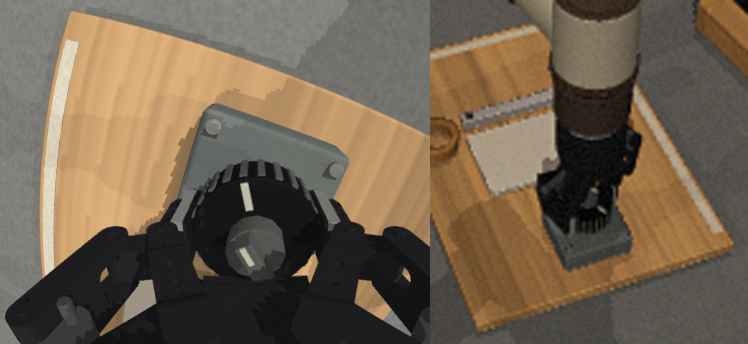

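The ring turned with the gripper: its index mark stays fixed in the wrist image while the inner pointer stays fixed in the world. Turned 1.05 rad so far. Another 1.05 rad is safe for any fence position.

```bash
python3 -m jog '[[[0,0,0],[0,0,-0.05],1],[[0,0,0],[0,0,-0.1],1],[[0,0,0],[0,0,-0.15],1],[[0,0,0],[0,0,-0.2],1],[[0,0,0],[0,0,-0.25],1],[[0,0,0],[0,0,-0.3],1],[[0,0,0],[0,0,-0.35],1],[[0,0,0],[0,0,-0.4],1],[[0,0,0],[0,0,-0.45],1],[[0,0,0],[0,0,-0.5],1],[[0,0,0],[0,0,-0.5],1],[[0,0,0],[0,0,-0.5],1]]'
python3 - <<'E'
from h import *
import pickle
print(read_state()['wrist_torque'],read_state()['joints'].round(2))
w=get_image('wrist');s=get_image('side');a=get_image('scene');pickle.dump((w,s,a),open('w4.pkl','wb'))
g=lambda i:cv2.resize(i['frame'][:,:,::-1],None,fx=1,fy=1)
x=w['frame'][40:,:,::-1]
y=np.vstack([cv2.resize(a['frame'][185:255,255:345,::-1],(288,224),interpolation=cv2.INTER_CUBIC),cv2.resize(s['frame'][140:215,230:305,::-1],(288,288),interpolation=cv2.INTER_CUBIC)])
cv2.imwrite('pics/w4.png',np.hstack([cv2.copyMakeBorder(x,0,512-344,0,0,cv2.BORDER_CONSTANT),y]))
E
```

```text
clock: 6.9
position: [549.1, -97.2, 53.2]
ee_rot: [-0.383, 0.924, 0.001, -0.0]
contact_force: [-3.7, 5.5, 6.4]
gripper_width: 54.6
grasp_force: 63.4
[ 1.37082357  0.88526407 -0.23220613] [ 0.11  0.47 -0.38 -0.   -0.73 -0.9 ]
```

View pics/w4.png

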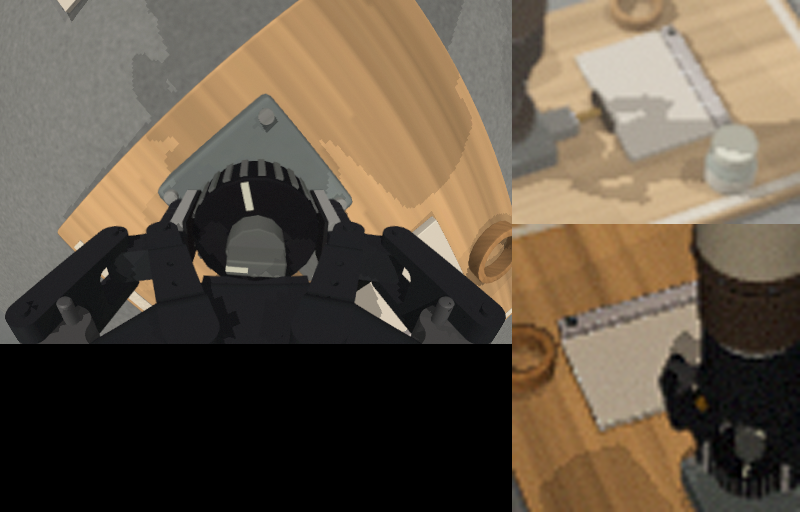

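```bash
python3 -m jog '[[[0,0,0],[0,0,0],-1],[[0,0,0],[0,0,0],-1],[[0,0,0],[0,0,0],-1],[[0,0,0],[0,0,0],-1],[[0,0,0],[0,0,0],-1],[[0,0,0],[0,0,0],-1],[[0,0,0.2],[0,0,0],-1],[[0,0,0.4],[0,0,0],-1],[[0,0,0.6],[0,0,0],-1],[[0,0,0.8],[0,0,0],-1],[[0,0,1],[0,0,0],-1],[[0,0,1],[0,0,0],-1]]'
python3 -m jog '[[[0,0,0],[0,0,0.07],-1],[[0,0,0],[0,0,0.14],-1],[[0,0,0],[0,0,0.21],-1],[[0,0,0],[0,0,0.28],-1],[[0,0,0],[0,0,0.35],-1],[[0,0,0],[0,0,0.42],-1],[[0,0,0],[0,0,0.49],-1],[[0,0,0],[0,0,0.56],-1],[[0,0,0],[0,0,0.63],-1],[[0,0,0],[0,0,0.7],-1],[[0,0,0],[0,0,0.77],-1],[[0,0,0],[0,0,0.84],-1],[[0,0,0],[0,0,0.91],-1],[[0,0,0],[0,0,0.98],-1],[[0,0,0],[0,0,1],-1],[[0,0,0],[0,0,1],-1],[[0,0,0],[0,0,1],-1]]'
python3 - <<'E'
from h import *
import pickle
w=get_image('wrist');pickle.dump(w,open('w5.pkl','wb'))
cv2.imwrite('pics/w5.png',cv2.resize(w['frame'][60:300,:320,::-1],None,fx=2.5,fy=2.5,interpolation=cv2.INTER_CUBIC))
E
```

```text
clock: 8.25
position: [551.4, -98.1, 155.4]
ee_rot: [-0.384, 0.923, -0.001, 0.003]
contact_force: [0.6, -0.1, -1.2]
gripper_width: 85.3
grasp_force: 0.0
clock: 9.95
position: [549.2, -98.0, 151.6]
ee_rot: [0.991, -0.13, -0.001, 0.0]
contact_force: [0.7, -0.7, 0.2]
gripper_width: 85.7
grasp_force: 0.0
```

View pics/w5.png

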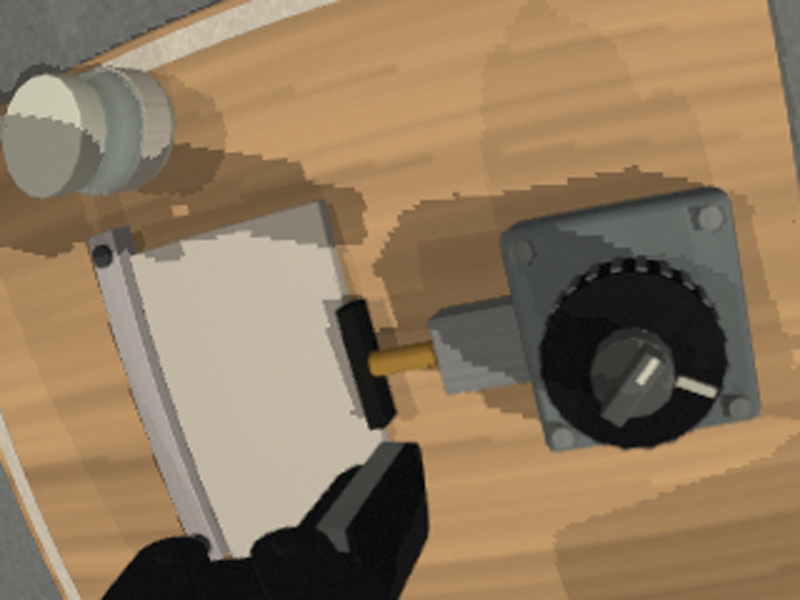

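The wrist view shows the tile flush along the fence face. The shoe (348–384, 300–428) rests on the tile, the bare rod runs from (371,360) to (436,356), and the ring's index mark has moved to (697,387). Next I'll compute the plunger from the shoe's travel.

Run:
```python
from h import *
import pickle
w=pickle.load(open('w5.pkl','rb'));w1,_=pickle.load(open('w1.pkl','rb'))
g=lambda z,*ps:np.array([W(w,p[0]/2.5,p[1]/2.5+60,z,1)[:2] for p in ps])
f=lambda z,*ps:np.array([W(w1,*p,z)[:2] for p in ps])
Y=np.array([np.sin(.083),np.cos(.083)])
H1=f(48,(341,219),(444,208),(462,320),(360,334));H=g(48,(503,230),(725,188),(760,415),(550,450))
print('H',(H1.mean(0)@Y).round(1),(H.mean(0)@Y).round(1),H.mean(0).round(1))
print('ringc',g(86,(540,353),(727,353),(634,258),(634,448)).mean(0).round(1))
for z in(32,36):
  print(z,'shoe face1',(f(z,(291,257),(304,320))@Y).round(1),'now',(g(z,(337,303),(374,429))@Y).round(1),'len',np.linalg.norm(np.diff(g(z,(337,303),(374,429)),axis=0)).round(1))
  print('back1',(f(z,(301,255),(314,318))@Y).round(1),'back',(g(z,(358,299),(395,420))@Y).round(1))
print('fence face top',(g(32,(127,240),(225,557))@Y).round(1),'fence back edge',(g(32,(90,236),(190,540))@Y).round(1))
T=g(26,(131,250),(322,202),(388,440));print('tile',(T@Y).round(1),T.round(1).tolist())
print('rod ends z27',(g(27,(371,360),(437,356))@Y).round(1),'rod z32',(g(32,(371,360),(437,356))@Y).round(1))
e=T[2]-T[1];print('tile -y edge yaw',np.arctan2(-e[1],-e[0]))
e=g(32,(127,240),(225,557));e=e[0]-e[1];print('fence yaw',np.arctan2(e[1],e[0]))
# depth crosssection along rod
p,fr,u,v=None,None,None,None
R=np.array(w['R']);o=-R.T@np.array(w['t']);print('cam',o.round(1))
```

```text
H -51.7 -51.7 [550.6 -97.6]
ringc [551.7 -97.8]
32 shoe face1 [29.3 30.9] now [59.9 59.4] len 52.7
back1 [21.3 22.6] back [50.8 49.3]
36 shoe face1 [28.3 29.8] now [58.  57.6] len 51.9
back1 [20.4 21.6] back [49.  47.6]
fence face top [153.8 158.8] fence back edge [175.2 175.9]
tile [157.8  58.7  57.6] [[634.3, 105.6], [623.4, 7.1], [524.2, 14.2]]
rod ends z27 [54.3 26.7] rod z32 [52.1 25. ]
tile -y edge yaw -0.07150226338141108
fence yaw -0.11641049114737428
cam [ 614.1 -115.5  294.6]
```

```bash
cat >> h.py <<'E'
def FP(w,X):
    c=np.array(w['R'])@np.array(X)+np.array(w['t']);r=np.hypot(c[0],c[1]);th=np.arctan2(r,c[2])
    return w['cx']+w['fx']*th*c[0]/r, w['cy']+w['fx']*th*c[1]/r
def prof(w,xb,z,ys,hw=8):
    # board-frame line: origin at clamp axis, board yaw -.083
    yw=-.083;X=np.array([np.cos(yw),np.sin(yw)]);Y=np.array([-np.sin(yw),np.cos(yw)])
    g=cv2.cvtColor(w['frame'],cv2.COLOR_RGB2GRAY).astype(np.float32);out=[]
    for y in ys:
        uv=np.float32([FP(w,[*(np.array([550.8,-97.6])+X*(xb+d)+Y*(y-(-150)) ),z]) for d in np.linspace(-hw,hw,9)])
        out.append(cv2.remap(g,uv[:,:1],uv[:,1:],cv2.INTER_LINEAR).mean())
    return np.array(out)
E
python3 - <<'E'
from h import *
import pickle
w=pickle.load(open('w5.pkl','rb'));w1,_=pickle.load(open('w1.pkl','rb'))
for xb in(40,0):
  ys=np.arange(50,84,1.);print('fence top z32 x',xb,list(zip(ys.astype(int).tolist(),prof(w,xb,32,ys).astype(int).tolist())))
ys=np.arange(-90,-30,1.)
for n,i in(('w1',w1),('w5',w)): print(n,'shoe x15 z34',list(zip(ys.astype(int).tolist(),prof(i,16,34,ys,3).astype(int).tolist())))
E
```

```text
fence top z32 x 40 [(50, 182), (51, 182), (52, 182), (53, 182), (54, 182), (55, 180), (56, 160), (57, 127), (58, 120), (59, 122), (60, 123), (61, 124), (62, 129), (63, 148), (64, 164), (65, 165), (66, 164), (67, 164), (68, 164), (69, 164), (70, 163), (71, 163), (72, 162), (73, 160), (74, 160), (75, 160), (76, 159), (77, 158), (78, 152), (79, 135), (80, 128), (81, 136), (82, 143), (83, 144)]
fence top z32 x 0 [(50, 182), (51, 182), (52, 182), (53, 182), (54, 182), (55, 177), (56, 157), (57, 128), (58, 120), (59, 122), (60, 124), (61, 125), (62, 130), (63, 150), (64, 165), (65, 165), (66, 164), (67, 163), (68, 163), (69, 162), (70, 160), (71, 160), (72, 158), (73, 156), (74, 155), (75, 152), (76, 150), (77, 148), (78, 139), (79, 120), (80, 121), (81, 137), (82, 144), (83, 145)]
w1 shoe x15 z34 [(-90, 95), (-89, 95), (-88, 95), (-87, 95), (-86, 91), (-85, 81), (-84, 76), (-83, 74), (-82, 74), (-81, 74), (-80, 74), (-79, 73), (-78, 63), (-77, 38), (-76, 13), (-75, 9), (-74, 10), (-73, 12), (-72, 16), (-71, 20), (-70, 21), (-69, 21), (-68, 22), (-67, 24), (-66, 59), (-65, 84), (-64, 85), 
[... 393 characters left out ...]
w5 shoe x15 z34 [(-90, 81), (-89, 80), (-88, 82), (-87, 83), (-86, 82), (-85, 82), (-84, 81), (-83, 81), (-82, 83), (-81, 82), (-80, 82), (-79, 85), (-78, 88), (-77, 91), (-76, 95), (-75, 97), (-74, 98), (-73, 99), (-72, 99), (-71, 99), (-70, 99), (-69, 100), (-68, 99), (-67, 100), (-66, 100), (-65, 100), (-64, 100), (-63, 100), (-62, 102), (-61, 128), (-60, 146), (-59, 139), (-58, 127), (-57, 126), (-56, 125), (-55, 124), (-54, 125), (-53, 125), (-52, 111), (-51, 53), (-50, 19), (-49, 16), (-48, 17), (-47, 17), (-46, 18), (-45, 21), (-44, 23), (-43, 23), (-42, 22), (-41, 23), (-40, 23), (-39, 23), (-38, 47), (-37, 100), (-36, 127), (-35, 130), (-34, 133), (-33, 148), (-32, 155), (-31, 172)]
```

The measurements agree: the shoe moved 28.7 mm for 29.4 mm of carriage travel, so the plunger is in about 1 mm. The fence is at about 62 mm with a tile gap of 1 mm or less. About 0.68 rad more is needed, so I'll regrip and turn -0.325 (39°).

```bash
python3 -m jog '[[[0.01,0,-0.2],[0,0,0],-1],[[0.01,0,-0.4],[0,0,0],-1],[[0.01,0,-0.6],[0,0,0],-1],[[0.01,0,-0.8],[0,0,0],-1],[[0.01,0,-0.98],[0,0,0],-1],[[0.01,0,-0.98],[0,0,0],-1],[[0.01,0,-0.98],[0,0,0],-1],[[0.01,0,-0.98],[0,0,0],1],[[0.01,0,-0.98],[0,0,0],1],[[0.01,0,-0.98],[0,0,0],1],[[0.01,0,-0.98],[0,0,0],1],[[0.01,0,-0.98],[0,0,0],1],[[0.01,0,-0.98],[0,0,0],1],[[0.01,0,-0.98],[0,0,0],1],[[0.01,0,-0.98],[0,0,0],1]]'
python3 -m jog '[[[0,0,0],[0,0,-0.04],1],[[0,0,0],[0,0,-0.08],1],[[0,0,0],[0,0,-0.12],1],[[0,0,0],[0,0,-0.16],1],[[0,0,0],[0,0,-0.2],1],[[0,0,0],[0,0,-0.24],1],[[0,0,0],[0,0,-0.28],1],[[0,0,0],[0,0,-0.31],1],[[0,0,0],[0,0,-0.325],1],[[0,0,0],[0,0,-0.325],1],[[0,0,0],[0,0,-0.325],1],[[0,0,0],[0,0,-0.325],1]]'
```

```text
clock: 11.5
position: [551.6, -97.1, 56.0]
ee_rot: [0.992, -0.129, 0.002, -0.001]
contact_force: [-2.4, 4.5, 5.7]
gripper_width: 54.5
grasp_force: 63.0
clock: 12.7
position: [550.8, -98.2, 56.0]
ee_rot: [0.891, -0.453, 0.001, -0.0]
contact_force: [-1.6, 1.3, 6.6]
gripper_width: 54.4
grasp_force: 63.3
```

Release, lift, rotate back and check.

```bash
python3 -m jog '[[[0,0,0],[0,0,0],-1],[[0,0,0],[0,0,0],-1],[[0,0,0],[0,0,0],-1],[[0,0,0],[0,0,0],-1],[[0,0,0],[0,0,0],-1],[[0,0,0],[0,0,0],-1],[[0,0,0.2],[0,0,0],-1],[[0,0,0.4],[0,0,0],-1],[[0,0,0.6],[0,0,0],-1],[[0,0,0.8],[0,0,0],-1],[[0,0,0.97],[0,0,0.07],-1],[[0,0,0.97],[0,0,0.14],-1],[[0,0,0.97],[0,0,0.21],-1],[[0,0,0.97],[0,0,0.28],-1],[[0,0,0.97],[0,0,0.325],-1],[[0,0,0.97],[0,0,0.325],-1],[[0,0,0.97],[0,0,0.325],-1],[[0,0,0.97],[0,0,0.325],-1]]'
python3 - <<'E'
from h import *
import pickle
w=get_image('wrist');pickle.dump(w,open('w6.pkl','wb'))
cv2.imwrite('pics/w6.png',cv2.resize(w['frame'][60:300,:320,::-1],None,fx=2.5,fy=2.5,interpolation=cv2.INTER_CUBIC))
for xb in(40,0,-30):
  ys=np.arange(52,68,1.);print('fence x',xb,list(zip(ys.astype(int).tolist(),prof(w,xb,32,ys).astype(int).tolist())))
ys=np.arange(-70,-30,1.)
print('shoe',list(zip(ys.astype(int).tolist(),prof(w,16,34,ys,3).astype(int).tolist())))
E
```

```text
clock: 14.5
position: [550.5, -98.0, 151.3]
ee_rot: [0.991, -0.13, -0.0, -0.0]
contact_force: [-0.6, 0.2, 0.2]
gripper_width: 85.6
grasp_force: 0.0
fence x 40 [(52, 182), (53, 182), (54, 182), (55, 180), (56, 173), (57, 156), (58, 132), (59, 123), (60, 123), (61, 124), (62, 127), (63, 147), (64, 165), (65, 166), (66, 164), (67, 164)]
fence x 0 [(52, 183), (53, 182), (54, 182), (55, 180), (56, 171), (57, 153), (58, 130), (59, 122), (60, 124), (61, 125), (62, 130), (63, 150), (64, 165), (65, 165), (66, 164), (67, 164)]
fence x -30 [(52, 182), (53, 182), (54, 181), (55, 177), (56, 168), (57, 150), (58, 128), (59, 121), (60, 124), (61, 125), (62, 131), (63, 152), (64, 164), (65, 163), (66, 162), (67, 161)]
shoe [(-70, 84), (-69, 88), (-68, 90), (-67, 93), (-66, 96), (-65, 98), (-64, 99), (-63, 100), (-62, 99), (-61, 100), (-60, 99), (-59, 93), (-58, 83), (-57, 80), (-56, 79), (-55, 79), (-54, 79), (-53, 79), (-52, 81), (-51, 86), (-50, 58), (-49, 19), (-48, 16), (-47, 17), (-46, 17), (-45, 17), (-44, 20), (-43, 23), (-42, 23), (-41, 23), (-40, 23), (-39, 23), (-38, 23), (-37, 36), (-36, 91), (-35, 125), (-34, 129), (-33, 129), (-32, 135), (-31, 162)]
```

View pics/w6.png

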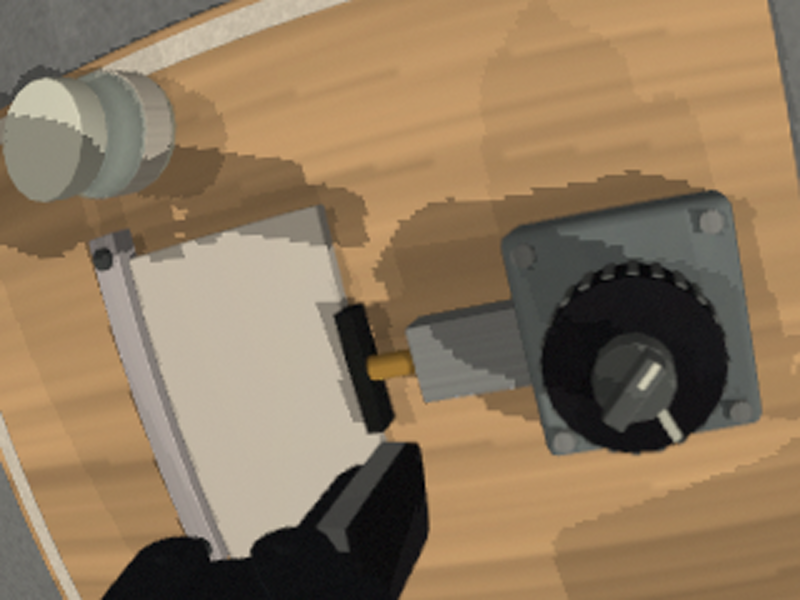

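The wrist view shows the tile flush and parallel to the fence, with the shoe advancing only 1.2 mm more while the carriage moved 9.5 mm. The bare rod shortened from (371–436) to (369–412), so the plunger is in about 9–10 mm. The inner pointer at (650,376) is unchanged, and the gripper is clear.

```bash
python3 -c "
from bench import *;print(job_done())"
```

```text
the job is handed in; nothing more can be done
None
```

The job is handed in, though no verdict came back: the tile sits square against the fence, nipped with about 5.5–6 N (plunger in about 9–10 mm, estimated from the wrist images), and the inner knob was left as set.

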